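# Hang the long probe through both guide rings over the dish

### The arm

A 6-joint arm with a two-finger parallel gripper is mounted at the origin on the work surface. World frame = base frame: x ahead of the robot, y to its left, z up, the work surface at z = 0. Lengths are in m, angles in degrees, forces in N, time in s.
With the tool pointing down it reaches from about 0.375 to 0.9 m from the base axis. Payload 3.1 kg.
Tool frame: the origin (TCP) lies at the very end of the fingers, on their centre line; the grasp point (between the pads) lies 19 mm behind it (bot.hold_point_z is the z of the grasp point in the tool frame, in m); z points along the fingers, y is the line along which they close (so a half turn about z gives the same grasp; the last joint's range is limited). The gripper opens to 87 mm and grips with 3 to 60 N. Pads are 19 mm wide; open, the fingers measure 117 mm over their backs; the gripper's body (75 mm by 190 mm) begins 51 mm behind the grasp point.
Start: joints at [-83.566, 30.224, 82.088, -0, 67.689, -10.227], TCP at [0.179, -0.599, 0.194] pointing down, gripper open.
Joint ranges: [-176.69, 176.69], [-43.24, 126.21], [12.49, 139.97], [-82, 262], [0, 151.66], [-163.58, 163.58]. Speed limits (degrees/s): [159.86, 159.86, 180, 180, 180, 180].

### API

Orientations are given as a 3x3 rotation matrix whose columns are the frame's x, y, z axes.
In Python, from rig import bot, capture, camera_model gives the robot as it stands.
- The arm moves only by the tool apply_moves, never from a script. Its argument "plan" is text: rows parted by semicolons, each of 6 numbers parted by spaces: the shift along the tool's x, y, z in units of 0.05 m (1.0 is 0.05 m), then the turn, a rotation vector about the tool's x, y, z in units of 360 degrees (1.0 is 360 degrees). In form: dx dy dz ax ay az; .... A call has 1 to 10 rows; each row shifts and turns the commanded pose from where the row before left it, along the tool's axes as they then stand; what a row does not reach is not made up. A row lasts 1/12 s, in which the tool goes at most 41.7 mm and 7.16 degrees, less where a joint would pass 70% of its speed; a pose out of reach is approached as far as the arm can. A call with a number of a shift or a turn outside -1 to 1 is refused whole. A call with a gripper value outside its range is refused whole. "gripper" is the gripper command: -1 is shut, 1 is fully open, values between are in proportion, set as the call begins (left out, the last holds). The fingers move at their own pace and stop on an object; the grip force is fixed at half the most. Time passes only in rows, so rows that do not move let the fingers close. It gives the time, the measured TCP pose, the force, the opening and the grip force at its end, in the units of the state.
- bot.read_state(): the state, without advancing time (a new reading comes with each control period).
- capture(name): name is "scene" or "top" or "wrist"; returns the picture (400x640x3 uint8, red, green, blue); there is no depth.
- camera_model(name): a dict with "vertical_fov" (degrees; the focal length in pixels is half the picture's height over the tangent of half this angle, whatever the lens; pixels are square), "cx", "cy" (the principal point, pixels), "position" and "rotation" of the camera in the world; the wrist camera has in their place "hand_eye" (4x4, takes a point from camera to tool coordinates, whose origin is the TCP and whose axes are the flange's). Camera axes: x right, y down, z forward; pixel columns grow to the right and rows downward; lengths in m; the calibration is good to about 2 mm. A picture is of the moment at which its call begins: read the wrist's pose just before it. camera_model takes no time and is no camera call.
- bot.hand_in(): hands the job in; it is judged then, once.
The state is a dict: "time_s": time; "joint_positions": joint angles; "qvel": joint speeds; "tau": joint torques, N m; "position": TCP position; "tcp_rot": TCP orientation; "force": force on the tool from outside, world axes, zero at the start; "moment": the same for the moment, N m; "opening": opening from 0.0 (shut) to 1.0 (fully open); "grasp_force": force on a finger pad.
Only numpy, scipy, OpenCV 4.12 (cv2) and the standard library are available. Lean on these libraries where they do the work, as an engineer would, in place of code of your own. Each camera call takes 0.05 s, during which the arm holds its last target. There are 200 camera calls.

### The job

Take the longer of the two temperature probes out of the white rack and thread it tip first down through the upper and then the lower guide ring of the stand, until its tip hangs inside the glass dish, below the rim but clear of the bottom. Finish while still holding the probe there, still and upright, hanging freely from the gripper without pushing hard against the rings. Leave the short probe in its rack, and do not shift the dish, the bottle or the box of pipette tips.

Things in the scene. Friction and masses are not known exactly. Their poses are not given: they have to be found in the camera images.
- long_probe: the long temperature probe (70 to 130 g), upright in a rack hole, its foot about 12 mm above the table: round steel stem 10 mm thick, 130 mm long (lowest 4 mm taper to 7 mm), on it a round black head 24 mm thick, 45 mm tall (lowest 4 mm taper to 18 mm). Origin at the tip (foot centre); z runs up to the head, which begins at z = 130 mm and ends at 175 mm. Its yaw does not matter
- long_probe_head (a point): middle of the long probe's head, on the axis, 152.5 mm above its tip; the place to grip
- short_probe: the short probe (about 70 g), the same in every way but with a stem only 80 mm long, top at 125 mm; origin at the tip. It stands in the other hole and stays there
- rack: white probe rack, fixed, a block 70 x 160 mm and 60 mm high; origin at the centre of its underside. Two upright holes 12 mm in diameter, 48 mm deep, at y = -40 and +40 mm of its own frame; which probe stands in which hole varies
- stand: guide stand, fixed: grey base plate 130 x 190 mm, 12 mm thick; a steel column (14 mm thick, top 152 mm above the table) 75 mm to its own +y side of the origin; two level arms from it carry the two guide rings, one straight above the other. Origin on the rings' common vertical axis, at table height; z up
- upper_guide (a point): centre of the mouth (top) of the upper guide ring, 140 mm above the table. The ring reaches from 120 to 140 mm: bore 14 mm in diameter, the top 9 mm widen like a funnel to about 24 mm; 32 to 34 mm outside
- lower_guide (a point): centre of the mouth (top) of the lower guide ring, straight below the upper one, 90 mm above the table; the same ring, from 70 to 90 mm
- dish: round glass dish standing loose on the stand's base plate under the rings: outer diameter up to 72 mm, 45 mm high; origin at the centre of its underside, which is 12 mm above the table, so the rim is at 57 mm; its inner floor is 4 mm above its underside
- bottle: amber glass bottle, 64 mm in diameter, 130 mm tall, bystander; origin at the centre of its underside
- tip_box: white box of pipette tips, 85 x 120 x 62 mm, bystander; origin at the centre of its underside
- tube_rack: red rack of small tubes, fixed, 100 x 200 mm and up to 97 mm high, bystander; origin at the centre of its underside

How it is judged:
By the outcome, as a careful person would: the job done as asked, in the order asked, and still so for the second after the job is handed in, while the arm keeps its last pose, push and grip.
It also fails if it takes over 51 s, if anything falls off the work surface, if the arm or the gripper's body presses on something with over 40 N, if the wrist force passes 120 N, or if a joint passes its speed limit or range.

## Working session

There is one attempt and no reset: what is moved stays moved. The work goes in short steps, Python scripts to look and compute and a tool call to move; the robot and the scene stay as the last step left them, time stands still between calls to the robot, and variables do not carry over. Pictures are saved under pics/ and viewed, at most 10 in all, crops included, and the job is handed in when it is done.

Besides the shell and the picture viewer there is one more tool, called by a JSON object that holds its "method" and its "body". apply_moves: Moves the arm, as the interface text tells. Its arguments: {"type":"object","properties":{"plan":{"type":"string"},"gripper":{"type":"number"}},"required":["plan"]}

```bash
mkdir -p pics; ls; python3 - <<'E'
from rig import bot,capture,camera_model
import cv2,numpy as np
np.set_printoptions(precision=4,suppress=True)
s=bot.read_state();print(s['position'],s['tcp_rot'],s['opening'],s['time_s'],bot.hold_point_z)
for n in('scene','top','wrist'):
    print(n,camera_model(n)); 
    im=capture(n); cv2.imwrite(f'pics/{n}0.png',im[:,:,::-1])
E
```

```text
pics
[ 0.1791 -0.598   0.193 ] [[ 0.958   0.2867 -0.0002]
 [ 0.2867 -0.958   0.0021]
 [ 0.0004 -0.0021 -1.    ]] 1.0006657259122607 0.0 -0.0187
scene {'vertical_fov': 51.37394176610756, 'cx': 313.7685169602265, 'cy': 199.66297130165174, 'position': array([1.3843, 0.2242, 0.9151]), 'rotation': array([[-0.2663,  0.6742, -0.6889],
       [ 0.9639,  0.1834, -0.1931],
       [-0.0038, -0.7154, -0.6987]])}
top {'vertical_fov': 43.595698644672034, 'cx': 320.4117375789604, 'cy': 201.5580704293458, 'position': array([ 0.387 , -0.0083,  1.5406]), 'rotation': array([[ 0.0178, -0.9863,  0.164 ],
       [-0.9997, -0.015 ,  0.0185],
       [-0.0158, -0.1643, -0.9863]])}
wrist {'vertical_fov': 69.78448041522063, 'cx': 320.4052920537528, 'cy': 193.91155687547348, 'hand_eye': array([[-0.0002, -0.9566, -0.2915,  0.0799],
       [ 1.    , -0.0002,  0.0001, -0.0001],
       [-0.0001, -0.2915,  0.9566, -0.1904],
       [ 0.    ,  0.    ,  0.    ,  1.    ]])}
```

View pics/top0.png

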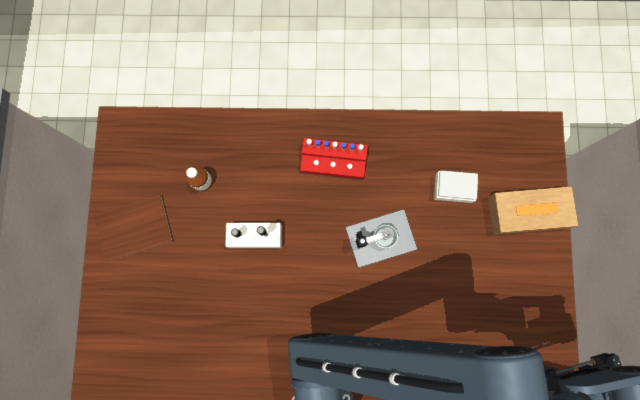

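View pics/scene0.png

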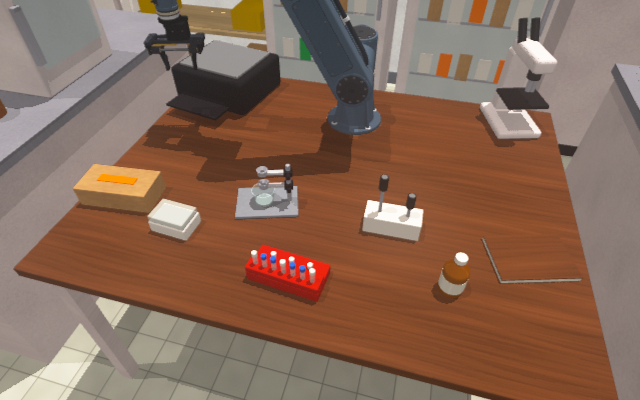

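The long probe is the one nearer the stand (top ≈(262,231), scene ≈(383,183)), and the stand rings are at top ≈(386,236). I'll zoom both views for pixel picks.

```bash
python3 - <<'E'
import cv2,numpy as np
t=cv2.imread('pics/top0.png');s=cv2.imread('pics/scene0.png')
f=lambda im,x,y,w,h,k:cv2.resize(im[y:y+h,x:x+w],None,fx=k,fy=k,interpolation=cv2.INTER_CUBIC)
a=f(t,220,205,80,55,5);b=f(t,340,205,80,55,5);c=f(s,360,170,80,60,5);d=f(s,232,160,80,60,5)
o=np.zeros((575,800,3),np.uint8);o[:275,:400]=a;o[:275,400:]=b;o[275:,:400]=c;o[275:,400:]=d
cv2.imwrite('pics/z1.png',o)
E
cat > h.py <<'E'
from rig import bot,capture,camera_model
import cv2,numpy as np
np.set_printoptions(precision=4,suppress=True)
def cam(n,s=None):
    m=camera_model(n);f=200/np.tan(np.radians(m['vertical_fov']/2))
    K=np.array([[f,0,m['cx']],[0,f,m['cy']],[0,0,1]])
    if n=='wrist':
        T=np.eye(4);T[:3,:3]=s['tcp_rot'];T[:3,3]=s['position'];T=T@m['hand_eye'];return K,T[:3,:3],T[:3,3]
    return K,np.array(m['rotation']),np.array(m['position'])
def onz(c,u,v,z):
    K,R,p=c;d=R@np.linalg.solve(K,[u,v,1]);return p+d*(z-p[2])/d[2]
def proj(c,P):
    K,R,p=c;q=K@(R.T@(np.array(P)-p));return q[:2]/q[2]
E
```

```text
(no output)
```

View pics/z1.png

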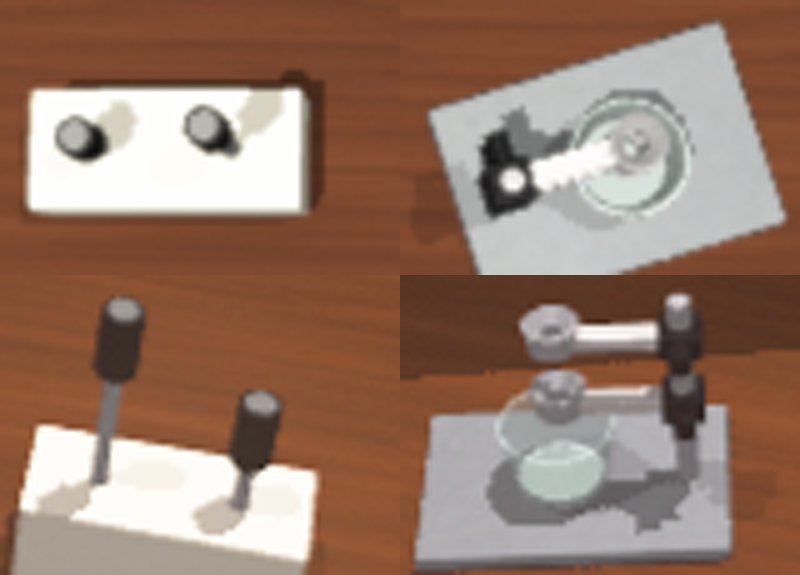

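Zoomed crops: long-probe top disc is at top (260.8,230.2) and scene (385,177). The upper ring mouth is at top (387,234) and scene (262,170), and the column top is at top (362.6,241).

```bash
python3 - <<'E'
from h import *
t=cam('top');s=cam('scene')
for n,a,b,z in(('long',(260.8,230.2),(384.8,177),.187),('short',(235.4,232),(412,195.2),.137),('ring',(387,234),(262,169.8),.14),('col',(362.6,241),(287.8,164.6),.152),('lower',None,(263.6,183),.09)):
    print(n,onz(t,*a,z) if a else '',onz(s,*b,z))
for q in((226,223),(281.5,223),(281,247.5),(225.5,247)):print('rack',onz(t,*q,.06))
st=bot.read_state();print(st['position'],st['time_s'],st['joint_positions'])
E
```

```text
long [0.5305 0.1781 0.187 ] [0.5342 0.1819 0.187 ]
short [0.5295 0.2567 0.137 ] [0.5308 0.2609 0.137 ]
ring [ 0.5305 -0.1703  0.14  ] [ 0.5406 -0.1667  0.14  ]
col [ 0.5087 -0.1013  0.152 ] [ 0.5125 -0.0971  0.152 ]
lower  [ 0.5418 -0.1661  0.09  ]
rack [0.5639 0.3006 0.06  ]
rack [0.5665 0.1345 0.06  ]
rack [0.4935 0.1337 0.06  ]
rack [0.4923 0.2986 0.06  ]
[ 0.1791 -0.5982  0.1932] 0.15 [-83.5663  30.2676  82.1383  -0.0019  67.6889 -10.2271]
```

{"method": "apply_moves", "body": {"plan": "0.58 -0.386 -0.046 0 0 0;0.58 -0.386 -0.046 0 0 0;0.58 -0.386 -0.046 0 0 0;0.58 -0.386 -0.046 0 0 0;0.58 -0.386 -0.046 0 0 0;0.58 -0.386 -0.046 0 0 0;0.58 -0.386 -0.046 0 0 0;0.58 -0.386 -0.046 0 0 0"}}

```text
time_s: 0.82
position: [0.3579, -0.3827, 0.2123]
tcp_rot: [[0.958, 0.286, -0.0], [0.286, -0.958, 0.0], [-0.0, -0.001, -1.0]]
force: [0.2, -0.1, 0.4]
opening: 0.996
grasp_force: 0.0
```

{"method": "apply_moves", "body": {"plan": "0.58 -0.386 -0.046 0 0 0;0.58 -0.386 -0.046 0 0 0;0.58 -0.386 -0.046 0 0 0;0.58 -0.386 -0.046 0 0 0;0.58 -0.386 -0.046 0 0 0;0.58 -0.386 -0.046 0 0 0;0.58 -0.386 -0.046 0 0 0;0.58 -0.386 -0.046 0 0 0;0 0 0 0 0 0;0 0 0 0 0 0"}}

```text
time_s: 1.65
position: [0.5358, -0.1683, 0.2305]
tcp_rot: [[0.957, 0.29, -0.0], [0.29, -0.957, -0.0], [-0.0, 0.0, -1.0]]
force: [-0.2, 0.0, -0.8]
opening: 1.0
grasp_force: 0.0
```

```bash
python3 - <<'E'
from h import *
s=bot.read_state();print(s['position'],s['tcp_rot'],s['force'],s['time_s'])
im=capture('wrist');np.save('w1.npy',[im]);c=cam('wrist',s)
u,v=proj(c,[.535,-.169,.14]);print(u,v)
u0,v0=int(u)-50,int(v)-37;print(u0,v0)
a=cv2.resize(im[v0:v0+75,u0:u0+100,::-1],None,fx=8,fy=8,interpolation=cv2.INTER_CUBIC)
cv2.imwrite('pics/w1.png',a)
E
```

```text
[ 0.5358 -0.1683  0.2305] [[ 0.9569  0.2905 -0.0004]
 [ 0.2905 -0.9569 -0.0002]
 [-0.0005  0.     -1.    ]] [-0.1827  0.0369 -0.8056] 1.65
320.9304178420891 189.44015630032848
270 152
```

View pics/w1.png

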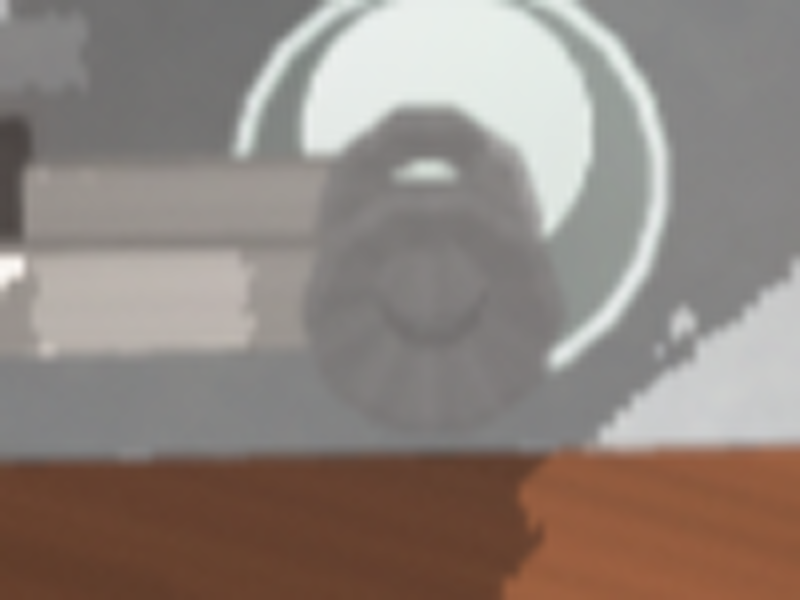

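Wrist crop: the upper ring's outer rim spans crop x 305–565 with its bottom at 432, so its centre is ≈(435,310), i.e. image (323.9,190.3).

```bash
python3 - <<'E'
from h import *
s=bot.read_state();c=cam('wrist',s);R=s['tcp_rot']
r=onz(c,323.9,190.3,.14);print(r)
d=np.array([.531,.179,.28])-s['position'];print(R.T@d/.05)
E
```

```text
[ 0.5341 -0.1732  0.14  ]
[ 1.9336 -6.6935 -0.9939]
```

{"method": "apply_moves", "body": {"plan": "0.193 -0.669 -0.1 0 0 0;0.193 -0.669 -0.1 0 0 0;0.193 -0.669 -0.1 0 0 0;0.193 -0.669 -0.1 0 0 0;0.193 -0.669 -0.1 0 0 0;0.193 -0.669 -0.1 0 0 0;0.193 -0.669 -0.1 0 0 0;0.193 -0.669 -0.1 0 0 0;0.193 -0.669 -0.1 0 0 0;0.193 -0.669 -0.1 0 0 0"}}

```text
time_s: 2.53
position: [0.5313, 0.1779, 0.2808]
tcp_rot: [[0.959, 0.284, -0.001], [0.284, -0.959, -0.001], [-0.001, 0.0, -1.0]]
force: [-0.2, -0.3, 0.5]
opening: 0.996
grasp_force: 0.0
```

{"method": "apply_moves", "body": {"plan": "0 0 0 0 0 0;0 0 0 0 0 0"}}

```text
time_s: 2.7
position: [0.5315, 0.1781, 0.2807]
tcp_rot: [[0.958, 0.288, -0.0], [0.288, -0.958, -0.001], [-0.0, 0.001, -1.0]]
force: [0.3, -0.7, -0.0]
opening: 1.002
grasp_force: 0.0
```

```bash
python3 - <<'E'
from h import *
s=bot.read_state();print(s['position'],s['tcp_rot'],s['force'],s['time_s'])
im=capture('wrist');c=cam('wrist',s)
u,v=proj(c,[.531,.179,.187]);print(u,v)
u0,v0=int(u)-65,int(v)-50;print(u0,v0)
cv2.imwrite('pics/w2.png',cv2.resize(im[v0:v0+100,u0:u0+133,::-1],None,fx=6,fy=6,interpolation=cv2.INTER_CUBIC))
E
```

```text
[0.5315 0.1781 0.2807] [[ 0.9576  0.288  -0.    ]
 [ 0.288  -0.9576 -0.0009]
 [-0.0003  0.0008 -1.    ]] [ 0.2506 -0.7298 -0.0278] 2.7
319.4399422880706 187.88583356854082
254 137
```

View pics/w2.png

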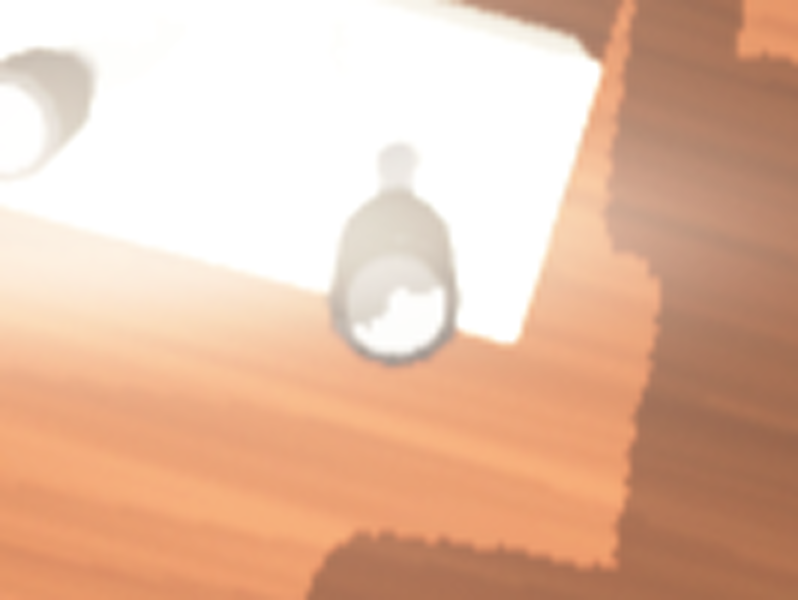

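Probe disc centre is at crop (395,305), which is image (319.4,187.4) and within 0.5 px of prediction, so I'll descend and grip.

{"method": "apply_moves", "body": {"plan": "0 -0.02 0.4 0 0 0;0 0 0.4 0 0 0;0 0 0.4 0 0 0;0 0 0.4 0 0 0;0 0 0.4 0 0 0;0 0 0.4 0 0 0;0 0 0.2 0 0 0;0 0 0.1 0 0 0;0 0 0 0 0 0;0 0 0 0 0 0"}}

```text
time_s: 3.58
position: [0.5322, 0.1784, 0.1463]
tcp_rot: [[0.958, 0.285, 0.001], [0.285, -0.958, -0.0], [0.001, 0.0, -1.0]]
force: [-0.2, -0.4, -0.6]
opening: 0.995
grasp_force: 0.0
```

{"method": "apply_moves", "body": {"plan": "0 0 0 0 0 0;0 0 0 0 0 0;0 0 0 0 0 0;0 0 0 0 0 0;0 0 0 0 0 0;0 0 0 0 0 0;0 0 0 0 0 0;0 0 0 0 0 0;0 0 0 0 0 0;0 0 0 0 0 0", "gripper": -1}}

```text
time_s: 4.42
position: [0.5314, 0.1792, 0.1457]
tcp_rot: [[0.958, 0.287, -0.0], [0.287, -0.958, -0.0], [-0.0, -0.0, -1.0]]
force: [-0.2, 0.4, 0.5]
opening: 0.323
grasp_force: 0.0
```

{"method": "apply_moves", "body": {"plan": "0 0 0 0 0 0;0 0 0 0 0 0;0 0 0 0 0 0;0 0 0 0 0 0;0 0 0 0 0 0;0 0 0 0 0 0"}}

```text
time_s: 4.92
position: [0.5314, 0.1792, 0.1457]
tcp_rot: [[0.958, 0.287, -0.0], [0.287, -0.958, -0.0], [-0.0, 0.0, -1.0]]
force: [-0.2, -1.2, 0.6]
opening: 0.259
grasp_force: 30.0
```

{"method": "apply_moves", "body": {"plan": "0 0 -0.1 0 0 0;0 0 -0.2 0 0 0;0 0 -0.3 0 0 0;0 0 -0.4 0 0 0;0 0 -0.5 0 0 0;0 0 -0.5 0 0 0;0 0 -0.5 0 0 0;0 0 -0.5 0 0 0;0 0 -0.3 0 0 0;0 0 -0.1 0 0 0"}}

```text
time_s: 5.75
position: [0.5331, 0.1795, 0.32]
tcp_rot: [[0.958, 0.287, 0.007], [0.287, -0.958, 0.001], [0.007, 0.001, -1.0]]
force: [-0.5, -0.1, -0.9]
opening: 0.264
grasp_force: 30.0
```

{"method": "apply_moves", "body": {"plan": "0 0 0 0 0 0;0 0 0 0 0 0"}}

```text
time_s: 5.92
position: [0.5308, 0.1792, 0.3154]
tcp_rot: [[0.958, 0.287, -0.001], [0.287, -0.958, -0.0], [-0.001, -0.0, -1.0]]
force: [0.0, -0.1, -1.7]
opening: 0.259
grasp_force: 30.0
```

{"method": "apply_moves", "body": {"plan": "-0.059 0.203 0 0 0 0;-0.137 0.473 0 0 0 0;-0.196 0.676 0 0 0 0;-0.215 0.743 0 0 0 0;-0.215 0.743 0 0 0 0;-0.215 0.743 0 0 0 0;-0.215 0.743 0 0 0 0;-0.215 0.743 0 0 0 0;-0.196 0.676 0 0 0 0;-0.137 0.473 0 0 0 0"}}

```text
time_s: 6.75
position: [0.5329, -0.1482, 0.314]
tcp_rot: [[0.959, 0.284, -0.003], [0.284, -0.959, -0.0], [-0.003, -0.001, -1.0]]
force: [0.0, 0.1, -1.3]
opening: 0.263
grasp_force: 30.0
```

{"method": "apply_moves", "body": {"plan": "-0.098 0.338 0 0 0 0;-0.059 0.203 0 0 0 0;0 0 0 0 0 0;0 0 0 0 0 0;0 0 0 0 0 0"}}

```text
time_s: 7.17
position: [0.5341, -0.1712, 0.3152]
tcp_rot: [[0.958, 0.288, -0.001], [0.288, -0.958, 0.001], [-0.001, -0.002, -1.0]]
force: [-0.6, -0.2, -0.5]
opening: 0.267
grasp_force: 30.0
```

```bash
python3 - <<'E'
from h import *
s=bot.read_state();print(s['position'],s['force'],s['time_s'])
f=lambda im,x,y,w,h,k:cv2.resize(im[y:y+h,x:x+w,::-1],None,fx=k,fy=k,interpolation=cv2.INTER_CUBIC)
w=capture('wrist');sc=capture('scene');p=np.array(s['position'])
z0=p[2]-.1337
for n in('wrist','scene','top'):
    c=cam(n,s);print(n,'tip',proj(c,[p[0],p[1],z0]),'stemtop',proj(c,[p[0],p[1],z0+.13]),'ring',proj(c,[.534,-.1725,.14]))
o=np.zeros((600,800,3),np.uint8)
o[:,:400]=f(w,270,120,100,150,4);o[:,400:]=f(sc,225,100,80,120,5)
cv2.imwrite('pics/w3.png',o)
E
```

```text
[ 0.5341 -0.1712  0.3152] [-0.5844 -0.1775 -0.534 ] 7.1667
wrist tip [320.6933 178.2929] stemtop [320.567  221.1664] ring [321.6226 170.971 ]
scene tip [259.971  156.8487] stemtop [255.2713 117.5791] ring [260.9239 168.0366]
top tip [389.1006 231.1601] stemtop [395.4067 225.5779] ring [387.7817 232.7672]
```

View pics/w3.png

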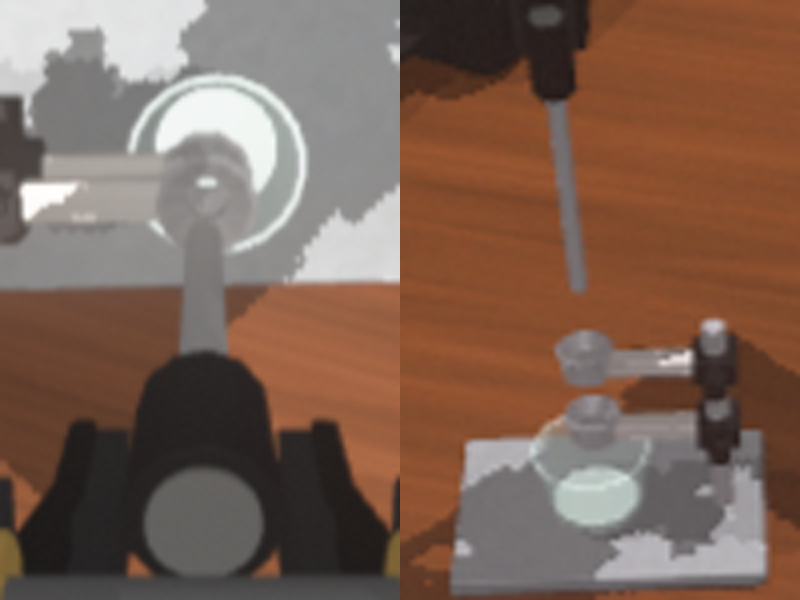

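The wrist and scene crops show the probe upright, with its tip at wrist ≈(321,176) and scene ≈(260,157), above the ring at wrist ≈(321,171). The scene view suggests a few mm of x error, so I'll lower to just above the funnel and look again.

{"method": "apply_moves", "body": {"plan": "0.01 0.02 0.1 0 0 0;0 0 0.2 0 0 0;0 0 0.2 0 0 0;0 0 0.12 0 0 0;0 0 0.06 0 0 0;0 0 0 0 0 0;0 0 0 0 0 0;0 0 0 0 0 0"}}

```text
time_s: 7.93
position: [0.5357, -0.1735, 0.282]
tcp_rot: [[0.958, 0.287, 0.001], [0.287, -0.958, -0.0], [0.001, 0.0, -1.0]]
force: [0.6, -0.2, -0.7]
opening: 0.262
grasp_force: 30.0
```

```bash
python3 - <<'E'
from h import *
s=bot.read_state();print(s['position'],s['force'],s['time_s'])
f=lambda im,x,y,w,h,k:cv2.resize(im[y:y+h,x:x+w,::-1],None,fx=k,fy=k,interpolation=cv2.INTER_CUBIC)
w=capture('wrist');sc=capture('scene');p=np.array(s['position'])
z0=p[2]-.1337
for n in('wrist','scene'):
    c=cam(n,s);print(n,'tip',proj(c,[p[0],p[1],z0]),'ring',proj(c,[.534,-.1725,.14]))
o=np.zeros((600,800,3),np.uint8)
o[:,:400]=f(w,295,140,50,75,8);o[:,400:]=f(sc,240,140,40,60,10)
o=np.clip(o*1.4,0,255).astype(np.uint8)
cv2.imwrite('pics/w4.png',o)
E
```

```text
[ 0.5357 -0.1735  0.282 ] [ 0.6221 -0.2432 -0.747 ] 7.9333
wrist tip [320.4286 178.4523] ring [319.2023 177.8366]
scene tip [260.119  166.1145] ring [260.9239 168.0366]
```

View pics/w4.png

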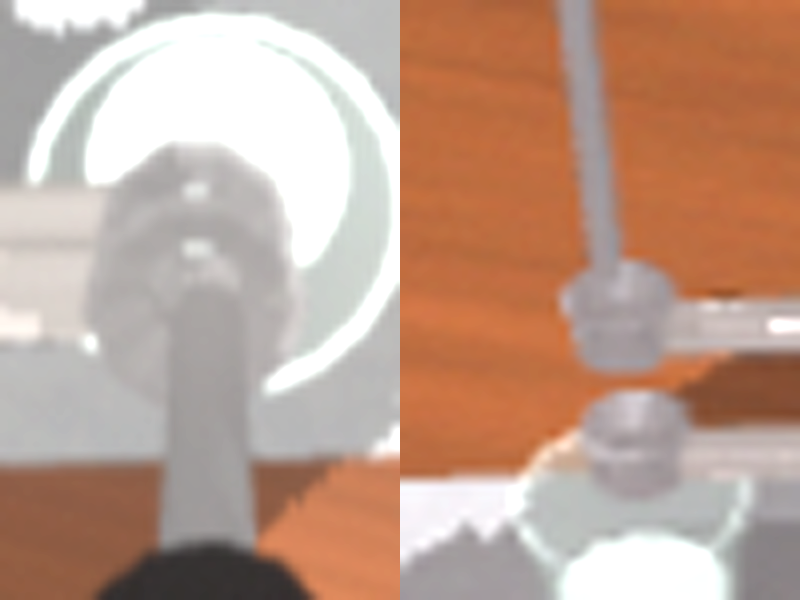

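Close view: in the wrist image the ring mouth centre is ≈crop (194,301) and the tip ≈(204,304), so the tip is ~1.5 mm too far along tool +y. I'll correct that and enter the funnel while watching the force.

{"method": "apply_moves", "body": {"plan": "-0.006 -0.033 0 0 0 0;0 0 0 0 0 0;0 0 0.08 0 0 0;0 0 0.08 0 0 0;0 0 0.08 0 0 0;0 0 0.08 0 0 0;0 0 0 0 0 0;0 0 0 0 0 0;0 0 0 0 0 0"}}

```text
time_s: 8.78
position: [0.5347, -0.1719, 0.2657]
tcp_rot: [[0.958, 0.287, 0.0], [0.287, -0.958, -0.0], [0.0, 0.0, -1.0]]
force: [0.5, -0.6, -1.3]
opening: 0.264
grasp_force: 30.0
```

{"method": "apply_moves", "body": {"plan": "0 0 0.06 0 0 0;0 0 0.06 0 0 0;0 0 0.06 0 0 0;0 0 0 0 0 0;0 0 0 0 0 0;0 0 0 0 0 0"}}

```text
time_s: 9.28
position: [0.5346, -0.1718, 0.2567]
tcp_rot: [[0.958, 0.287, -0.0], [0.287, -0.958, -0.0], [-0.0, 0.0, -1.0]]
force: [-0.2, -0.4, -0.4]
opening: 0.262
grasp_force: 30.0
```

{"method": "apply_moves", "body": {"plan": "0 0 0.08 0 0 0;0 0 0.08 0 0 0;0 0 0.08 0 0 0;0 0 0.08 0 0 0;0 0 0 0 0 0;0 0 0 0 0 0;0 0 0 0 0 0"}}

```text
time_s: 9.87
position: [0.5347, -0.1718, 0.2407]
tcp_rot: [[0.958, 0.287, 0.0], [0.287, -0.958, -0.0], [0.0, 0.0, -1.0]]
force: [0.4, 0.3, -0.6]
opening: 0.261
grasp_force: 30.0
```

{"method": "apply_moves", "body": {"plan": "0 0 0.08 0 0 0;0 0 0.08 0 0 0;0 0 0.08 0 0 0;0 0 0 0 0 0;0 0 0 0 0 0;0 0 0 0 0 0"}}

```text
time_s: 10.37
position: [0.5346, -0.1719, 0.2287]
tcp_rot: [[0.958, 0.287, -0.0], [0.287, -0.958, -0.0], [-0.0, -0.0, -1.0]]
force: [0.2, 0.6, -0.7]
opening: 0.261
grasp_force: 30.0
```

```bash
python3 - <<'E'
from h import *
s=bot.read_state();print(s['position'],s['force'],s['moment'],s['time_s'])
f=lambda im,x,y,w,h,k:cv2.resize(im[y:y+h,x:x+w,::-1],None,fx=k,fy=k,interpolation=cv2.INTER_CUBIC)
w=capture('wrist');sc=capture('scene')
o=np.zeros((600,800,3),np.uint8)
o[:,:400]=f(w,295,140,50,75,8);o[:,400:]=f(sc,240,140,40,60,10)
cv2.imwrite('pics/w5.png',np.clip(o*1.3,0,255).astype(np.uint8))
E
```

```text
[ 0.5346 -0.1719  0.2287] [ 0.1888  0.5902 -0.7214] [ 0.0197  0.0049 -0.0646] 10.3667
```

View pics/w5.png

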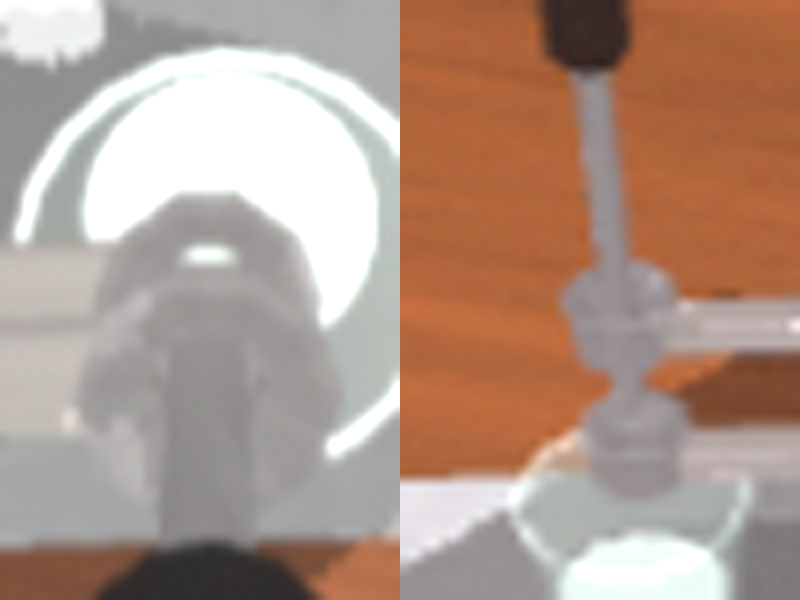

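The stem passes through the upper ring, shows between the rings (scene crop ≈(628,375)) and is centred, with forces near zero. Going on into the lower ring.

{"method": "apply_moves", "body": {"plan": "0 0 0.08 0 0 0;0 0 0.08 0 0 0;0 0 0.08 0 0 0;0 0 0.08 0 0 0;0 0 0 0 0 0;0 0 0 0 0 0"}}

```text
time_s: 10.97
position: [0.5343, -0.1717, 0.2122]
tcp_rot: [[0.958, 0.287, -0.001], [0.287, -0.958, 0.001], [-0.001, -0.001, -1.0]]
force: [0.4, -0.1, -0.5]
opening: 0.261
grasp_force: 30.0
```

{"method": "apply_moves", "body": {"plan": "0 0 0.08 0 0 0;0 0 0.08 0 0 0;0 0 0.08 0 0 0;0 0 0.08 0 0 0;0 0 0 0 0 0;0 0 0 0 0 0"}}

```text
time_s: 11.47
position: [0.5343, -0.1717, 0.1963]
tcp_rot: [[0.958, 0.287, -0.001], [0.287, -0.958, 0.0], [-0.001, -0.001, -1.0]]
force: [0.1, 0.5, -0.8]
opening: 0.262
grasp_force: 30.0
```

{"method": "apply_moves", "body": {"plan": "0 0 0.08 0 0 0;0 0 0.08 0 0 0;0 0 0.08 0 0 0;0 0 0.08 0 0 0;0 0 0.08 0 0 0;0 0 0.08 0 0 0;0 0 0.03 0 0 0;0 0 0 0 0 0;0 0 0 0 0 0;0 0 0 0 0 0"}}

```text
time_s: 12.3
position: [0.5348, -0.1719, 0.1714]
tcp_rot: [[0.958, 0.287, 0.0], [0.287, -0.958, -0.0], [0.0, 0.0, -1.0]]
force: [0.4, -0.3, -0.7]
opening: 0.262
grasp_force: 30.0
```

{"method": "apply_moves", "body": {"plan": "0 0 0 0 0 0;0 0 0 0 0 0;0 0 0 0 0 0;0 0 0 0 0 0;0 0 0 0 0 0;0 0 0 0 0 0"}}

```text
time_s: 12.8
position: [0.5346, -0.1718, 0.1713]
tcp_rot: [[0.958, 0.287, 0.0], [0.287, -0.958, -0.0], [0.0, 0.0, -1.0]]
force: [-0.2, -0.8, -0.9]
opening: 0.261
grasp_force: 30.0
```

```bash
python3 - <<'E'
from h import *
s=bot.read_state();print(s['position'],s['force'],s['moment'],s['time_s'])
f=lambda im,x,y,w,h,k:cv2.resize(im[y:y+h,x:x+w,::-1],None,fx=k,fy=k,interpolation=cv2.INTER_CUBIC)
w=capture('wrist');sc=capture('scene')
o=np.zeros((600,800,3),np.uint8)
o[:,:400]=f(w,270,140,100,150,4);o[:,400:]=f(sc,240,145,50,75,8)
cv2.imwrite('pics/w6.png',np.clip(o*1.2,0,255).astype(np.uint8))
E
```

```text
[ 0.5346 -0.1718  0.1713] [-0.2493 -0.8425 -0.9173] [-0.0418 -0.0279  0.0196] 12.8
```

View pics/w6.png

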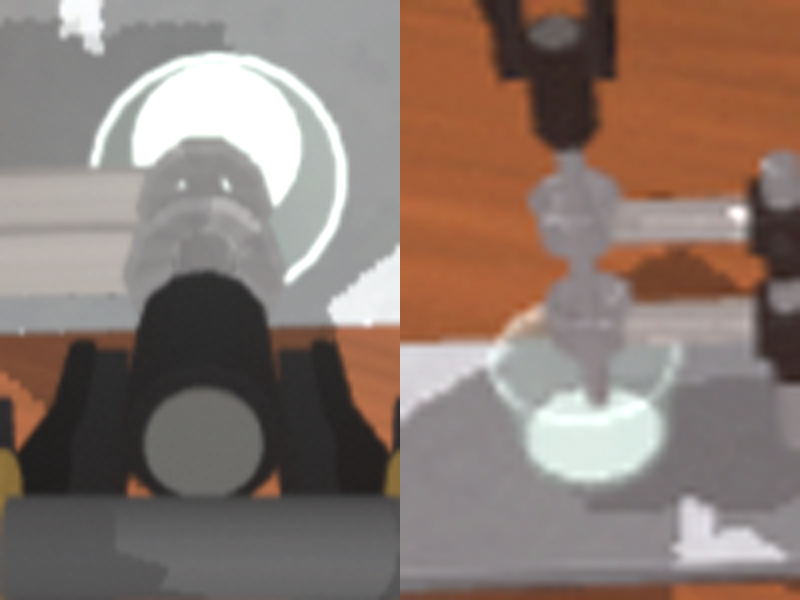

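The stem goes through both rings and the tip shows below the lower ring inside the dish (scene crop ≈(597,400)). Forces are under 1 N, so I'm handing in.

```bash
python3 -c "
from rig import bot
print(bot.hand_in())"
```

```text
the job is handed in; nothing more can be done
None
```

The long probe is threaded down through the upper and then the lower ring and still held upright, with its tip about 37 mm above the table (20 mm below the dish rim, about 21 mm clear of its floor) and contact forces around 1 N; I handed it in at about 13 s, and the hand-in gave no verdict.

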